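# Catch the rubbing stones in the slide box

## Robot

A 6-joint arm with a two-finger parallel gripper is mounted at the origin on the work surface. World frame = base frame: x ahead of the robot, y to its left, z up, the work surface at z = 0. Lengths are in m, angles in rad, forces in N, time in s.
With the tool pointing down it reaches from about 0.325 to 0.775 m from the base axis. Payload 5.5 kg.
Tool frame: the origin (TCP) lies on the mounting face of the last link; the fingertips stand 173 mm ahead of it and the grasp point (between the pads) lies 155 mm ahead of it; z points along the fingers, y is the line along which they close (so a half turn about z gives the same grasp; the last joint's range is limited). The gripper opens to 85 mm and grips with 20 to 120 N. Pads are 22 mm wide; open, the fingers measure 114 mm over their backs; the gripper's body (76 mm by 85 mm) begins 54 mm behind the grasp point. The pads swing forward as they close: fully open they stand 13 mm farther back than shut.
Start: joints at [1.145, 0.091, 1.231, -0, 1.82, -0.057], TCP at [0.216, 0.56, 0.405] pointing down, gripper open.
Joint ranges: [-2.87, 2.87], [-0.86, 2.18], [0.17, 2.46], [-1.51, 4.65], [0.06, 2.69], [-2.65, 2.65]. Speed limits (rad/s): [2.57, 2.57, 3.01, 3.14, 3.14, 3.14].

## Interface

Orientations are given as a unit quaternion [w, x, y, z].
In Python, from rig import ctrl gives the robot as it stands.
- The arm moves only by the tool jog_arm, never from a script. Its argument "steps" is a list of rows, each a list of 3 entries, a list of its own where there are three numbers: the shift along the tool's x, y, z in cm, then the turn, a rotation vector about the tool's x, y, z in degrees, then the opening, from 0 (shut) to 1 (fully open). In form: [[[x, y, z], [wx, wy, wz], gripper], ...]. A call has 1 to 12 rows; each row shifts and turns the commanded pose from where the row before left it, along the tool's axes as they then stand; what a row does not reach is not made up. A row lasts 1/12 s, in which the tool goes at most 41.7 mm and 7.16 degrees, less where a joint would pass 70% of its speed; a pose out of reach is approached as far as the arm can. A call is refused whole if a number of a shift passes 4.17 or a number of a turn 7.16, either way. A call with a gripper value outside its range is refused whole. The fingers move at their own pace and stop on an object; the grip force is fixed at half the most. Time passes only in rows, so rows that do not move let the fingers close. It gives the time, the measured TCP pose, the force, the opening and the grip force at its end, in the units of the state.
- ctrl.observe(): the state, without advancing time (a new reading comes with each control period).
- ctrl.get_image(name): name is "scene" or "top" or "wrist"; returns (picture, depth): 420x560x3 uint8, red, green, blue; 420x560 float32, m along the optical axis (not along the pixel's ray), 0 where there is no reading.
- ctrl.camera_info(name): a dict with "camera_matrix" (3x3 intrinsics, pixels), "view" (4x4, takes a point from world to camera coordinates). Camera axes: x right, y up, looking along -z (the intrinsics and any distortion apply to the point x, -y, -z); pixel columns grow to the right and rows downward; lengths in m; the calibration is good to about 2 mm. A picture is of the moment at which its call begins: read the wrist's pose just before it. camera_info takes no time and is no camera call; for the wrist camera it gives the pose at the moment of the call.
- ctrl.hand_in(): hands the job in; it is judged then, once.
The state is a dict: "t": time; "joint_positions": joint angles; "qvel": joint speeds; "tau": joint torques, N m; "eef_pos": TCP position; "ee_rot": TCP orientation; "wrist_force": force on the tool from outside, world axes, zero at the start; "torque": the same for the moment, N m; "width": finger opening in m; "finger_force": force on a finger pad.
Only numpy, scipy, OpenCV 4.12 (cv2) and the standard library are available. Lean on these libraries where they do the work, as an engineer would, in place of code of your own. Each camera call takes 0.05 s, during which the arm holds its last target. There are 200 camera calls.

## Task

Set the blue box into the open end of the slide rail, tail outwards, and let go of it; then take it by its black tail and push it along the rail under the grey spout until it is fully home against the red stop. Only then lift the yellow tray by its steel bar so that all three rubbing stones slide down the spout into the box, lower the tray flat again and let go. Leave the carved head, paper cup, chisel and marble slab where they are.

Things in the scene. Friction and masses are not known exactly. Their poses are not given: they have to be found in the camera images.
- station: Fixed slide rail with spout and tip tray. Origin: on the table, under the box's centre when home. Box is pushed along +y; x across, z up. Bed top at z = 8 mm, y = -265 (open end) to +85 mm. Guides (tops at z = 20 mm) leave a 128 mm channel with flared mouth. Side posts at x = +/-83 mm, y = 35 mm, 190 mm high. Home: box origin at x = 0, y = 0, z = 8 mm.
- stop (a point): Middle of the face of the red stop at the rail's far end: station x = 0, y = 70 mm, z = 21 mm. The box is home when its front wall touches it.
- spout (a point): Centre of the mouth of the fixed grey spout over the home place: station x = 0, y = -10 mm, z = 90 mm (12 mm above the box's rim). The spout spans x = +/-52 mm, y = -80 to +87 mm, z = 90 to 200 mm in the station's frame: a gripper on the box's rim cannot pass there, one on the tail's outer half can.
- tray_hinge (a point): Hinge axis of the yellow tray (axis along the station's x), on the station at x = 0, y = 87 mm, z = 180 mm.
- tray_bar (a point): Middle of the tray's steel lifting bar: round, 12 mm thick, 92 mm long, parallel to the station's x axis; 165 mm beyond the hinge (station +y) and 22 mm above it when the tray is flat. 42 mm of free space between bar and tray wall, nothing below the bar. It turns on a circle about the hinge.
- tray (a joint): Tilt of the yellow tray (0.35 kg, inner floor 88 x 113 mm, walls 34 mm, open towards the spout), rad: 0 flat, stop at 1.1; grows as the bar is lifted. Light hinge: it falls back flat when let go. The stones slide out at about 0.5 to 0.65.
- box: Blue open box, 120 mm (x) by 140 mm (y) by 70 mm high, walls and floor 8 mm thick, about 0.35 kg, black tail on its -y end. Origin: centre of the underside of the 120 x 140 part. Stands upright on the table at the start. It goes into the rail with its +y along the station's +y (tail outwards).
- box_tail (a point): Centre of the box's black tail, a bar 24 mm wide (box x) and 30 mm high, from 12 to 42 mm above the box's underside; it reaches from box y = -70 to -131 mm. This point: x = 0, y = -100, z = 27 mm in the box's frame.
- stone0: White rubbing stone, 26 x 62 x 24 mm, 80 g, origin at its centre; lies in the tray.
- stone1: Brick-red rubbing stone, as stone0.
- stone2: Grey rubbing stone, as stone0.
- head: Bystander: small white carved head on a round foot, about 125 mm high; origin under its centre.
- cup: Bystander: paper cup, 72 mm across, 75 mm high; origin under its centre.
- chisel: Bystander: wood-handled flat chisel lying on the table, 210 mm long along its x, 18 mm high; origin under its middle.
- slab: Bystander: marble slab, 130 x 85 x 30 mm; origin under its centre.
Mind the look-alikes: they are no part of the job. Leave any turquoise look-alike of the box alone.

How it is judged:
On the way, in this order (a step that is already met when the one before it is completed fails the run):
1. the box stands in the open end of the rail, clear of its home, tail outwards, let go (y of box in the frame of station between -0.215 and -0.06 m and x of box in the frame of station between -0.012 and 0.012 m and z of box in the frame of station below 0.016 m and angle between box's own z axis and vertical below 0.1 rad and angle between the y axis of box and the y axis of station, either way round below 0.15 rad and y of box_tail in the frame of station below -0.125 m and contact force between box and the fingers below 0.1 N and linear speed of box below 0.02 m/s), for 0.2 s.
2. the box has been pushed fully home against the stop (within 8 mm), the tray still flat (y of box in the frame of station above -0.008 m and x of box in the frame of station between -0.012 and 0.012 m and z of box in the frame of station below 0.016 m and angle between box's own z axis and vertical below 0.1 rad and value of joint tray below 0.1 rad), for 0.2 s.
3. the tray has been lifted and all three stones are in the box at its home (y of box in the frame of station above -0.015 m and x of box in the frame of station between -0.012 and 0.012 m and z of box in the frame of station below 0.016 m and angle between box's own z axis and vertical below 0.1 rad and x of stone0 in the frame of box between -0.056 and 0.056 m and y of stone0 in the frame of box between -0.066 and 0.066 m and z of stone0 in the frame of box between 0.008 and 0.064 m and x of stone1 in the frame of box between -0.056 and 0.056 m and y of stone1 in the frame of box between -0.066 and 0.066 m and z of stone1 in the frame of box between 0.008 and 0.064 m and x of stone2 in the frame of box between -0.056 and 0.056 m and y of stone2 in the frame of box between -0.066 and 0.066 m and z of stone2 in the frame of box between 0.008 and 0.064 m and value of joint tray above 0.25 rad), for 0.1 s.
At the end, for the whole second after the job is handed in: The box stands in the rail within 15 mm of its stop, upright, all three stones lie in it below its rim, at rest, and the tray is flat again (within 0.08 rad) (y of box in the frame of station above -0.015 m and x of box in the frame of station between -0.012 and 0.012 m and z of box in the frame of station below 0.016 m and angle between box's own z axis and vertical below 0.1 rad and x of stone0 in the frame of box between -0.056 and 0.056 m and y of stone0 in the frame of box between -0.066 and 0.066 m and z of stone0 in the frame of box between 0.008 and 0.064 m and x of stone1 in the frame of box between -0.056 and 0.056 m and y of stone1 in the frame of box between -0.066 and 0.066 m and z of stone1 in the frame of box between 0.008 and 0.064 m and x of stone2 in the frame of box between -0.056 and 0.056 m and y of stone2 in the frame of box between -0.066 and 0.066 m and z of stone2 in the frame of box between 0.008 and 0.064 m and value of joint tray below 0.08 rad and linear speed of box below 0.02 m/s and linear speed of each of stone0, stone1, stone2 below 0.03 m/s); the robot touches nothing.
It fails at once if a bystander has been moved more than 40 mm (distance of any of head, cup, chisel, slab from where it was at the start of the episode above 0.04 m).
It also fails if it takes over 67 s, if anything falls off the work surface, if the arm or the gripper's body presses on something with over 40 N, if the wrist force passes 120 N, or if a joint passes its speed limit or range.

## Working session

There is one attempt and no reset: what is moved stays moved. The work goes in short steps, Python scripts to look and compute and a tool call to move; the robot and the scene stay as the last step left them, time stands still between calls to the robot, and variables do not carry over. Pictures are saved under pics/ and viewed, at most 11 in all, crops included, and the job is handed in when it is done.

Besides the shell and the picture viewer there is one more tool, called as a command line: name --argument value ..., lists and objects as JSON in quotes. jog_arm: Moves the arm, as the interface text tells. Its arguments: {"type":"object","properties":{"steps":{"type":"array","items":{"type":"array"}}},"required":["steps"]}

```bash
mkdir -p pics; ls; python3 - <<'E'
from rig import ctrl
import cv2,numpy as np
ims=[]
for n in("scene","top"):
    im,d=ctrl.get_image(n); np.savez(f"{n}0.npz",im=im,d=d,K=ctrl.camera_info(n)["camera_matrix"],V=ctrl.camera_info(n)["view"])
    cv2.imwrite(f"pics/{n}0.png",cv2.resize(im[:,:,::-1],(784,588)))
    print(n,ctrl.camera_info(n))
print(ctrl.observe())
E
```

```text
pics
scene {'camera_matrix': array([[526.25245977,   0.        , 261.71227409],
       [  0.        , 526.25245977, 218.3660276 ],
       [  0.        ,   0.        ,   1.        ]]), 'view': array([[-0.74338683,  0.66879849, -0.00919793,  0.4220013 ],
       [-0.5630542 , -0.6183082 ,  0.54832922,  0.18068786],
       [ 0.3610346 ,  0.41279965,  0.83621197, -1.90435803],
       [ 0.        ,  0.        ,  0.        ,  1.        ]])}
top {'camera_matrix': array([[477.92956347,   0.        , 278.83648608],
       [  0.        , 477.92956347, 213.06744913],
       [  0.        ,   0.        ,   1.        ]]), 'view': array([[-0.01756369, -0.99983145,  0.00534726, -0.06947886],
       [ 0.99815704, -0.01722307,  0.05818842, -0.53619367],
       [-0.05808651,  0.00635941,  0.9982913 , -1.40396443],
       [ 0.        ,  0.        ,  0.        ,  1.        ]])}
{'t': 0.1, 'joint_positions': array([ 1.14529520e+00,  9.18277054e-02,  1.23179119e+00,  1.41246789e-05,
        1.81979008e+00, -5.66700292e-02]), 'qvel': array([ 0.00022933, -0.00049946, -0.00359299, -0.00069576, -0.0014615 ,
       -0.00022117]), 'tau': array([ 2.66104493e-03, -4.60217214e+01, -4.19217861e+01,  7.15493115e-05,
        1.06360711e-02, -1.24230414e-05]), 'eef_pos': array([0.21632319, 0.55971195, 0.40362269]), 'ee_rot': array([-2.23478517e-04,  1.83370245e-01,  9.83043503e-01, -8.80264441e-04]), 'wrist_force': array([-0.32576648, -0.75382594, -0.30737378]), 'torque': array([-0.00650834,  0.03625215,  0.00520114]), 'finger_force': 0.0, 'width': 0.08517959715183379}
```

View pics/top0.png

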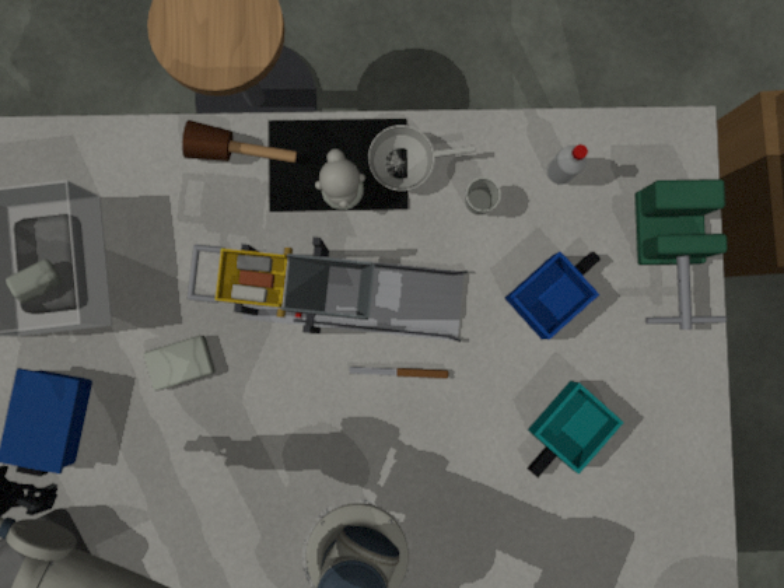

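View pics/scene0.png

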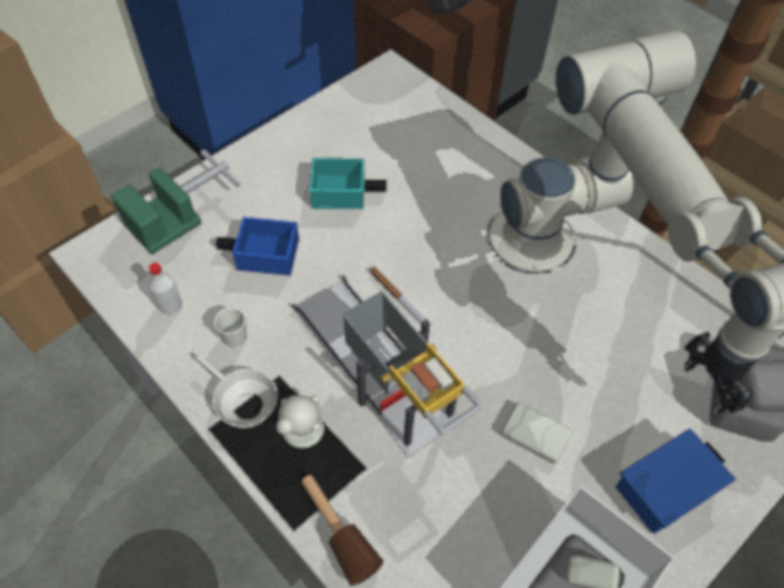

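The top view shows three candidates:
- An open blue box with a black tail at (552,295).
- An open turquoise box at (575,427).
- A closed or solid dark-blue block at (45,420).

Only the one at (552,295) fits: it is blue, open and has a tail. I'll confirm it in an enlarged crop and measure its position from the depth image.

```bash
cat > h.py <<'E'
import numpy as np,cv2
def load(n):
    z=np.load(n); return z["im"],z["d"],z["K"],z["V"]
def cloud(d,K,V):
    v,u=np.mgrid[:d.shape[0],:d.shape[1]]
    c=np.stack([(u-K[0,2])/K[0,0]*d,-(v-K[1,2])/K[1,1]*d,-d],-1)
    return (c-V[:3,3])@V[:3,:3]
def proj(p,K,V):
    c=np.atleast_2d(p)@V[:3,:3].T+V[:3,3]
    return np.stack([K[0,2]-K[0,0]*c[:,0]/c[:,2],K[1,2]+K[1,1]*c[:,1]/c[:,2]],-1)
E
python3 - <<'E'
from h import *
np.set_printoptions(precision=4,suppress=True)
for n in("top0.npz","scene0.npz"):
    im,d,K,V=load(n); P=cloud(d,K,V); h=cv2.cvtColor(im,cv2.COLOR_RGB2HSV)
    def rng(m,z0,z1,name):
        q=P[m&(d>0)&(P[...,2]>z0)&(P[...,2]<z1)]
        if len(q)<5: print(n,name,len(q));return
        r=cv2.minAreaRect(q[:,:2].astype(np.float32)*1000)
        print(n,name,len(q),"rect",np.round(r[0],1),np.round(r[1],1),round(r[2],1),"zmed",np.median(q[:,2]))
    reg=(P[...,0]>.3)&(P[...,0]<.8)
    blue=(h[...,0]>105)&(h[...,0]<125)&(h[...,1]>120)&reg&(P[...,1]<0)
    rng(blue,.062,.08,"boxrim"); rng(blue,-.01,.09,"boxall")
    yel=(h[...,0]>20)&(h[...,0]<32)&(h[...,1]>150)&reg
    rng(yel,.15,.3,"yellow")
    sp=reg&(P[...,1]>-.15)&(P[...,1]<.35)
    rng(sp,.185,.25,"z~.2+")
    print("table z",np.median(P[...,2][reg&(np.abs(P[...,2])<.03)]))
im,d,K,V=load("top0.npz")
a=cv2.resize(im[165:250,130:345],None,fx=3.7,fy=3.7,interpolation=cv2.INTER_CUBIC)
b=cv2.resize(im[165:250,345:455],None,fx=3.2,fy=3.2,interpolation=cv2.INTER_CUBIC)
o=np.zeros((a.shape[0]+b.shape[0],a.shape[1],3),np.uint8); o[:a.shape[0]]=a; o[a.shape[0]:,:b.shape[1]]=b
# depth map alongside
dd=P=cloud(d,K,V)[165:250,130:345,2]; c=cv2.applyColorMap((np.clip(dd/.25,0,1)*255).astype(np.uint8),cv2.COLORMAP_JET)[...,::-1]
c=cv2.resize(c,None,fx=2,fy=2); o[a.shape[0]:a.shape[0]+170,360:790]=c[:170,:430]
cv2.imwrite("pics/c1.png",o[...,::-1]); print(o.shape)
E
```

```text
top0.npz boxrim 512 rect [ 533.  -412.5] [119.7 142.1] 40.8 zmed 0.06889587738429184
top0.npz boxall 2206 rect [ 667.3 -285. ] [505.2 168.4] 46.2 zmed 0.010575641303377733
top0.npz yellow 960 rect [567.1 176.6] [121.4 127.4] 83.2 zmed 0.1812427677845937
top0.npz z~.2+ 1880 rect [557.4 125.2] [338.  176.8] 85.2 zmed 0.2032037350406541
table z 0.0003376051121175903
scene0.npz boxrim 268 rect [ 540.2 -408. ] [127.2 140.9] 41.3 zmed 0.06724583340288186
scene0.npz boxall 1521 rect [ 545.8 -413.6] [130.4 157.4] 41.1 zmed 0.03228738529562764
scene0.npz yellow 484 rect [571.4 183.2] [119.3  98.1] 83.0 zmed 0.19373417869104193
scene0.npz z~.2+ 1898 rect [563.6 125.3] [340.4 179.4] 83.8 zmed 0.20112372937612086
table z -0.0009354021794516125
(586, 796, 3)
```

View pics/c1.png

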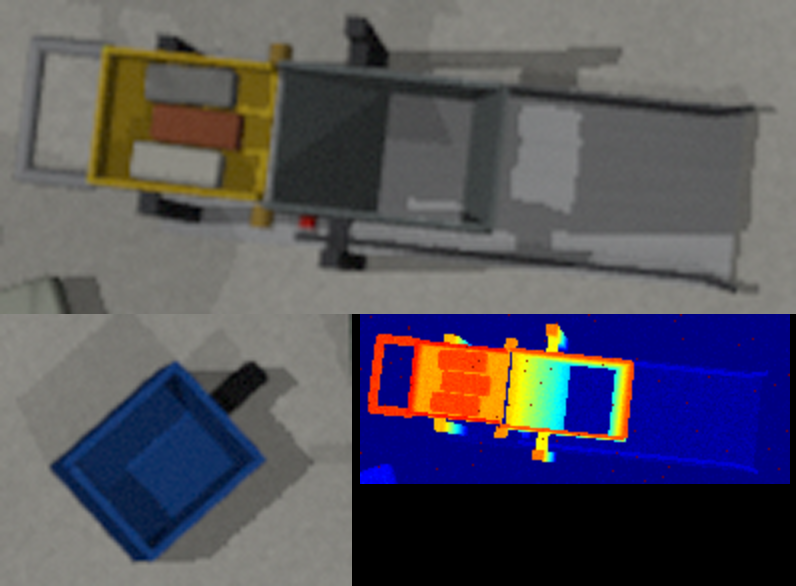

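The crop confirms it: open blue box, black tail up-right at (240,385), yaw about +41°. The spout, tray and bar are at the left of the upper part. Next I'll fit the station pose.

```bash
python3 - <<'E'
from h import *
np.set_printoptions(precision=4,suppress=True)
def st(P,o,a):
    c,s=np.cos(a),np.sin(a); q=P[...,:2]-o
    return np.stack([q[...,0]*c+q[...,1]*s,-q[...,0]*s+q[...,1]*c,P[...,2]],-1)
for n in("top0.npz","scene0.npz"):
    im,d,K,V=load(n); P=cloud(d,K,V)[d>0]
    o=np.array([.549,.033]);a=-.09
    for it in range(8):
        S=st(P,o,a);x,y,z=S.T
        L=[]
        for sg in(-1,1):
            m=(z>.185)&(z<.215)&(y>-70)&(np.abs(y)<.075)&(sg*x>.035)&(sg*x<.068)
            f=np.polyfit(y[m],x[m],1);L.append((f,m.sum(),x[m].mean()))
        sl=(L[0][0][0]+L[1][0][0])/2; cx=(L[0][0][1]+L[1][0][1])/2
        b=(z>.19)&(z<.22)&(np.abs(x)<.035)&(y>.235)&(y<.27)
        e=(z>.18)&(z<.22)&(np.abs(x)<.04)&(y<-.06)&(y>-.1)
        dy=y[b].mean()-.252
        a-=np.arctan(sl); c,s=np.cos(a),np.sin(a)
        o=o+np.array([c,s])*cx+np.array([-s,c])*dy
    print(n,o,a,"sides",[(l[0],l[1]) for l in L],"bar",b.sum(),dy,z[b].mean(),"spout end",e.sum(),y[e].min(),y[e].mean())
    g=(z>.014)&(z<.03)&(y>-.235)&(y<-.1)
    for sg in(-1,1):
        m=g&(sg*x>.05)&(sg*x<.085); print("guide",sg,m.sum(),x[m].mean(),x[m].min(),x[m].max(),np.polyfit(y[m],x[m],1))
    m=(z>.006)&(z<.014)&(np.abs(x)<.05)&(y<-.1)&(y>-.3); print("bed end",y[m].min(),np.median(z[m]))
    t=st(np.array([[.533,-.4125,0]]),o,a);print("box in station",t)
E
```

```text
top0.npz [0.5481 0.035 ] -0.11580385012364008 sides [(array([-0.0229, -0.0492]), np.int64(107)), (array([0.0229, 0.0492]), np.int64(129))] bar 132 -2.220446049250313e-16 0.2058385411571286 spout end 96 -0.07746277167399788 -0.07316556320229374
guide -1 96 -0.06770855851966871 -0.07295328817489978 -0.05736789202126559 [-0.0003 -0.0678]
guide 1 100 0.06553437210060807 0.053559311524630726 0.0712772388190151 [0.0149 0.0681]
bed end -0.29861039064544403 0.008654311597681612
box in station [[ 0.0367 -0.4462  0.    ]]
scene0.npz [0.5539 0.0382] -0.12057054795100342 sides [(array([-0.0265, -0.0493]), np.int64(147)), (array([0.0265, 0.0493]), np.int64(147))] bar 112 -3.3861802251067274e-15 0.20421206461745728 spout end 148 -0.08279855445449748 -0.07409432630805526
guide -1 24 -0.06691427644418325 -0.07133436074366784 -0.06352502973602346 [-0.0204 -0.0711]
guide 1 72 0.06684435796924425 0.054692623172951774 0.0746619834720985 [-0.0108  0.0651]
bed end -0.29351534172895594 0.008445782935805463
box in station [[ 0.0335 -0.4499  0.    ]]
```

jog_arm --steps '[[[0,0,-0.7],[0,0,7],1],[[0,0,-0.7],[0,0,7],1],[[0,0,-0.7],[0,0,7],1],[[0,0,-0.7],[0,0,7.1],1],[[-3.37,-1.61,0],[0,0,0],1],[[-3.37,-1.61,0],[0,0,0],1],[[-3.37,-1.61,0],[0,0,0],1],[[-3.37,-1.61,0],[0,0,0],1],[[-3.37,-1.61,0],[0,0,0],1],[[-3.37,-1.61,0],[0,0,0],1],[[-3.37,-1.61,0],[0,0,0],1],[[-3.37,-1.61,0],[0,0,0],1]]'

```text
t: 1.1
eef_pos: [0.2947, 0.2697, 0.4322]
ee_rot: [-0.0, 0.416, 0.909, -0.0]
wrist_force: [1.2, -0.4, 0.3]
width: 0.0855
finger_force: 0.0
```

jog_arm --steps '[[[-3.37,-1.61,0],[0,0,0],1],[[-3.37,-1.61,0],[0,0,0],1],[[-3.37,-1.61,0],[0,0,0],1],[[-3.37,-1.61,0],[0,0,0],1],[[-3.37,-1.61,0],[0,0,0],1],[[-3.37,-1.61,0],[0,0,0],1],[[-3.37,-1.61,0],[0,0,0],1],[[-3.37,-1.61,0],[0,0,0],1],[[-3.37,-1.61,0],[0,0,0],1],[[-3.37,-1.61,0],[0,0,0],1],[[-3.37,-1.61,0],[0,0,0],1],[[-3.37,-1.61,0],[0,0,0],1]]'

```text
t: 2.1
eef_pos: [0.4125, -0.1631, 0.4323]
ee_rot: [-0.0, 0.417, 0.909, 0.0]
wrist_force: [0.4, 1.1, 0.2]
width: 0.0852
finger_force: 0.0
```

jog_arm --steps '[[[-3.37,-1.61,0],[0,0,0],0.6],[[-3.37,-1.61,0],[0,0,0],0.6],[[-3.37,-1.61,0],[0,0,0],0.6],[[-3.37,-1.61,0],[0,0,0],0.6],[[-3.37,-1.61,0],[0,0,0],0.6],[[-3.37,-1.61,0],[0,0,0],0.6],[[-3.37,-1.61,0],[0,0,0],0.6],[[-3.37,-1.61,0],[0,0,0],0.6],[[0,0,0],[0,0,0],0.6],[[0,0,0],[0,0,0],0.6]]'

```text
t: 2.93
eef_pos: [0.4915, -0.4517, 0.4284]
ee_rot: [-0.003, 0.417, 0.909, 0.001]
wrist_force: [-0.5, 0.7, -0.2]
width: 0.0515
finger_force: 0.0
```

```bash
cat >> h.py <<'E'
from scipy.spatial.transform import Rotation as R
def pose(ctrl):
    s=ctrl.observe(); return s,s["eef_pos"],R.from_quat(np.roll(s["ee_rot"],-1))
def down(az):  # tool z down, tool y at azimuth az
    y=np.array([np.cos(az),np.sin(az),0]);z=np.array([0,0,-1.]);return R.from_matrix(np.stack([np.cross(y,z),y,z],1))
def to(ctrl,p,r,order="after"):
    """remaining move to tcp p, rot r: rotvec first (tool axes), then shift in rotated tool axes; and shift in present axes"""
    s,q,r0=pose(ctrl)
    print("t",round(s["t"],2),"tcp",q.round(4),"w",round(s["width"],4),"F",s["wrist_force"].round(1))
    print("rotvec deg",np.degrees((r0.inv()*r).as_rotvec()).round(2),"shift cm (after turn)",(r.inv().apply(p-q)*100).round(2),"(present)",(r0.inv().apply(p-q)*100).round(2))
E
python3 - <<'E'
from h import *
from rig import ctrl
np.set_printoptions(precision=4,suppress=True)
to(ctrl,np.array([.491,-.449,.43]),down(.711))
K=ctrl.camera_info("wrist")["camera_matrix"];V=ctrl.camera_info("wrist")["view"]
im,d=ctrl.get_image("wrist"); np.savez("w1.npz",im=im,d=d,K=K,V=V)
P=cloud(d,K,V);h=cv2.cvtColor(im,cv2.COLOR_RGB2HSV)
b=(h[...,0]>105)&(h[...,0]<125)&(h[...,1]>120)&(d>0)&(P[...,2]>.062)&(P[...,2]<.085)
q=P[b]; print(b.sum(),cv2.minAreaRect(q[:,:2].astype(np.float32)*1000),np.median(q[:,2]))
cv2.imwrite("pics/w1.png",im[...,::-1])
E
```

```text
t 2.93 tcp [ 0.4915 -0.4517  0.4284] w 0.0515 F [-0.5  0.7 -0.2]
rotvec deg [-0.02 -0.37 -0.09] shift cm (after turn) [ 0.24  0.14 -0.16] (present) [ 0.24  0.14 -0.16]
3056 ((535.2164916992188, -414.6808166503906), (117.9415054321289, 139.49215698242188), 40.615638732910156) 0.06966189039407769
```

View pics/w1.png

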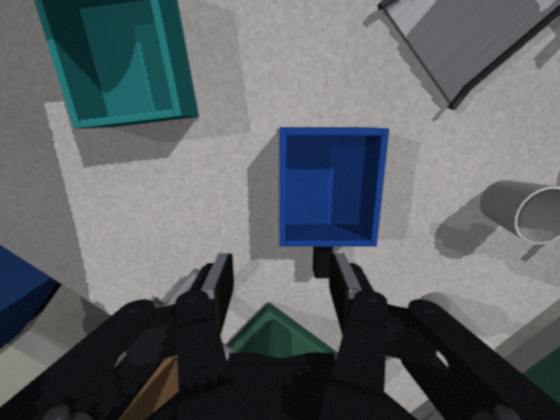

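The wrist view shows the blue box at (333,187), with the fingers in line with its left wall at column 284. I'll descend onto that wall.

jog_arm --steps '[[[0.05,0.1,3.5],[0,-0.3,0],0.5],[[0,0,3.5],[0,0,0],0.5],[[0,0,3.5],[0,0,0],0.5],[[0,0,3.5],[0,0,0],0.5],[[0,0,3],[0,0,0],0.5],[[0,0,2],[0,0,0],0.5],[[0,0,1.5],[0,0,0],0.5],[[0,0,1],[0,0,0],0.5],[[0,0,0],[0,0,0],0.5]]'

```text
t: 3.73
eef_pos: [0.4918, -0.4474, 0.2163]
ee_rot: [0.001, 0.416, 0.909, -0.001]
wrist_force: [-0.3, -0.2, -0.3]
width: 0.0427
finger_force: 0.0
```

jog_arm --steps '[[[0,0,0],[0,0,0],0],[[0,0,0],[0,0,0],0],[[0,0,0],[0,0,0],0],[[0,0,0],[0,0,0],0],[[0,0,0],[0,0,0],0],[[0,0,0],[0,0,0],0],[[0,0,0],[0,0,0],0]]'

```text
t: 4.32
eef_pos: [0.4925, -0.4494, 0.2204]
ee_rot: [0.004, 0.417, 0.909, -0.002]
wrist_force: [-0.8, 0.4, 7.0]
width: 0.0068
finger_force: 61.6
```

jog_arm --steps '[[[0,0,-0.5],[0,0,0],0],[[0,0,-1],[0,0,0],0],[[0,0,-2],[0,0,0],0],[[0,0,-2.5],[0,0,0],0],[[0,0,-2.5],[0,0,0],0],[[0,0,-1.5],[0,0,0],0],[[0,0,0],[0,0,0],0],[[0,0,0],[0,0,0],0]]'

```text
t: 4.98
eef_pos: [0.4918, -0.4487, 0.3187]
ee_rot: [0.003, 0.417, 0.909, -0.001]
wrist_force: [-0.0, 0.3, -4.2]
width: 0.0066
finger_force: 60.2
```

```bash
cat >> h.py <<'E'
def boxfit(ctrl,zlo,cam="wrist",save=None):
    """rim plane and rect of the blue box seen by a camera; zlo rough rim height"""
    i=ctrl.camera_info(cam);K,V=i["camera_matrix"],i["view"];im,d=ctrl.get_image(cam)
    P=cloud(d,K,V);h=cv2.cvtColor(im,cv2.COLOR_RGB2HSV)
    b=((h[...,0]>105)&(h[...,0]<125)&(h[...,1]>120)&(d>0)&(np.abs(P[...,2]-zlo)<.012)).astype(np.uint8)
    n,l,st,_=cv2.connectedComponentsWithStats(b,connectivity=8); k=1+np.argmax(st[1:,4]); q=P[l==k]
    A=np.c_[q[:,:2]-q[:,:2].mean(0),np.ones(len(q))]; c=np.linalg.lstsq(A,q[:,2],rcond=None)[0]
    r=cv2.minAreaRect(q[:,:2].astype(np.float32)*1000)
    print(cam,"n",len(q),"rect",np.round(r[0],1),np.round(r[1],1),round(r[2],2),"rim z",c[2].round(4),"slope x,y",c[:2].round(3))
    if save: cv2.imwrite(save,im[...,::-1])
E
python3 - <<'E'
from h import *
from rig import ctrl
to(ctrl,np.array([.4925,-.4494,.32]),down(.711))
boxfit(ctrl,.17,save="pics/w2.png"); boxfit(ctrl,.17,"top")
E
```

```text
t 4.98 tcp [ 0.4918 -0.4487  0.3187] w 0.0066 F [-0.   0.3 -4.2]
rotvec deg [0.   0.41 0.03] shift cm (after turn) [-0.1   0.   -0.13] (present) [-0.1   0.   -0.13]
wrist n 16614 rect [ 528.1 -405.6] [120.5 119.8] 40.56 rim z 0.1667 slope x,y [-0.023 -0.008]
top n 433 rect [ 534.9 -408.5] [113.7 141.6] 41.17 rim z 0.1649 slope x,y [-0.001  0.006]
```

jog_arm --steps '[[[1.4,1.08,-0.2],[0,0,0],0],[[2.83,2.17,0],[0,0,0],0],[[2.83,2.17,0],[0,0,0],0],[[2.83,2.17,0],[0,0,0],0],[[2.83,2.17,0],[0,0,0],0],[[1.4,1.08,0],[0,0,0],0],[[0,0,0],[0,0,5],0],[[0,0,0],[0,0,6],0],[[0,0,0],[0,0,6.5],0],[[0,0,0],[0,0,6.5],0],[[0,0,0],[0,0,6.5],0],[[0,0,0],[0,0,6.5],0]]'

```text
t: 6.08
eef_pos: [0.4814, -0.2706, 0.3164]
ee_rot: [0.0, 0.685, 0.728, -0.001]
wrist_force: [-0.1, -0.1, -1.7]
width: 0.0064
finger_force: 60.2
```

jog_arm --steps '[[[0,0,0],[0,0,6.5],0],[[1.5,-0.3,0],[0,0,3.9],0],[[3,-0.5,0],[0,0,0],0],[[3,-0.5,0],[0,0,0],0],[[3,-0.5,0],[0,0,0],0],[[2,-0.4,0],[0,0,0],0],[[1.5,-0.3,0],[0,0,0],0],[[0,0,0],[0,0,0],0],[[0,0,0],[0,0,0],0],[[0,0,0],[0,0,0],0]]'

```text
t: 6.92
eef_pos: [0.4718, -0.1293, 0.317]
ee_rot: [0.002, 0.747, 0.665, -0.001]
wrist_force: [0.1, -0.2, -3.0]
width: 0.0067
finger_force: 60.2
```

```bash
python3 - <<'E'
from h import *
from rig import ctrl
to(ctrl,np.array([.4734,-.1285,.32]),down(-.116))
boxfit(ctrl,.17,save="pics/w3.png"); boxfit(ctrl,.17,"top")
i=ctrl.camera_info("wrist");
im,d=ctrl.get_image("wrist"); np.savez("w3.npz",im=im,d=d,K=i["camera_matrix"],V=i["view"])
E
```

```text
t 6.92 tcp [ 0.4718 -0.1293  0.317 ] w 0.0067 F [ 0.1 -0.2 -3. ]
rotvec deg [0.09 0.2  0.02] shift cm (after turn) [ 0.1   0.15 -0.3 ] (present) [ 0.1   0.15 -0.3 ]
wrist n 16209 rect [ 529.1 -126.8] [120.1 121.2] 83.33 rim z 0.1656 slope x,y [-0.017  0.011]
top n 273 rect [ 556.  -139.6] [138.4  58.9] 83.21 rim z 0.1659 slope x,y [-0.009  0.005]
```

View pics/w3.png

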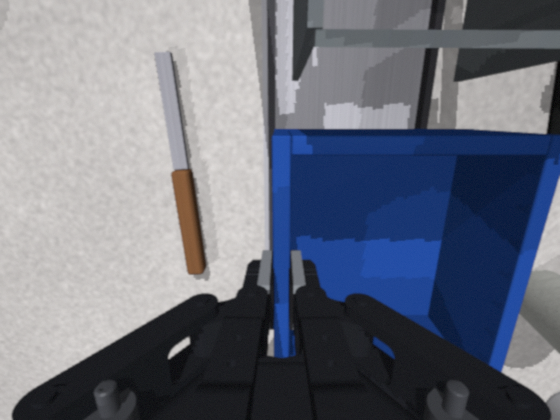

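The wrist view shows the held box over the mouth. The left guide is at column 270, the right guide near (430,60), and the chisel is clear at (185,190). I'll measure the guides against the box in this same image.

```bash
python3 - <<'E'
from h import *
np.set_printoptions(precision=4,suppress=True)
im,d,K,V=load("w3.npz");P=cloud(d,K,V)[d>0]
o=np.array([.548,.035]);a=-.116;c,s=np.cos(a),np.sin(a)
q=P[:,:2]-o;x=q[:,0]*c+q[:,1]*s;y=-q[:,0]*s+q[:,1]*c;z=P[:,2]
for sg in(-1,1):
    m=(z>.016)&(z<.024)&(sg*x>.05)&(sg*x<.085)&(y>-.2)&(y<.06)
    if m.sum()>5:
        print("guide",sg,m.sum(),"y",y[m].min(),y[m].max(),"fit",np.polyfit(y[m],x[m],1),"x pct",np.percentile(x[m],[5,50,95]))
m=(np.abs(z-.166)<.006)&(y<-.08)&(y>-.21)&(np.abs(x)<.08)
print("box rim x",np.percentile(x[m],[.5,99.5]),"y max",np.percentile(y[m],99.5))
for lo,hi in((-.07,-.05),(.05,.07)):
    k=m&(x>lo)&(x<hi)&(y<-.12); print("rim",lo,k.sum(),np.percentile(x[k],[2,50,98]),np.polyfit(y[k],x[k],1))
m=(z>.185)&(z<.21)&(np.abs(x)<.045)&(y<-.05);print("spout end",m.sum(),np.percentile(y[m],[1,99]) if m.sum() else 0)
E
```

```text
guide -1 1360 y -0.19947259934272663 -0.008288872173927674 fit [ 0.0141 -0.0644] x pct [-0.0681 -0.0657 -0.0624]
guide 1 1038 y -0.10520100812387581 -0.008088132191222851 fit [0.0059 0.0685] x pct [0.0655 0.068  0.0714]
box rim x [-0.0706  0.0592] y max -0.103451790772228
rim -0.07 3224 [-0.0675 -0.0566 -0.0523] [ 0.0071 -0.0558]
rim 0.05 4990 [0.0507 0.0527 0.059 ] [0.001  0.0539]
spout end 8712 [-0.1823 -0.0753]
```

jog_arm --steps '[[[0,0.17,1.5],[0,0.2,0.3],0],[[0,0,2],[0,0,0],0],[[0,0,2],[0,0,0],0],[[0,0,1.2],[0,0,0],0],[[0,0,0.6],[0,0,0],0],[[0,0,0.6],[0,0,0],0],[[0,0,0.4],[0,0,0],0],[[0,0,0.3],[0,0,0],0],[[0,0,0],[0,0,0],0],[[0,0,0],[0,0,0],0]]'

```text
t: 7.9
eef_pos: [0.4742, -0.1294, 0.233]
ee_rot: [0.002, 0.749, 0.663, 0.002]
wrist_force: [0.0, 0.7, -2.8]
width: 0.0067
finger_force: 60.2
```

```bash
python3 - <<'E'
from h import *
from rig import ctrl
to(ctrl,np.array([.4734,-.1285,.229]),down(-.12))
boxfit(ctrl,.078); 
E
```

```text
t 7.9 tcp [ 0.4742 -0.1294  0.233 ] w 0.0067 F [ 0.   0.7 -2.8]
rotvec deg [ 0.28  0.01 -0.05] shift cm (after turn) [ 0.08 -0.09  0.4 ] (present) [ 0.08 -0.09  0.4 ]
wrist n 18929 rect [ 531.4 -127.9] [122.6 120.3] 83.04 rim z 0.0799 slope x,y [-0.034  0.03 ]
```

jog_arm --steps '[[[0,0,0.2],[0,0,0],0],[[0,0,0.2],[0,0,0],0],[[0,0,0],[0,0,0],0],[[0,0,0],[0,0,0],0]]'

```text
t: 8.28
eef_pos: [0.4742, -0.1294, 0.2288]
ee_rot: [0.002, 0.749, 0.663, 0.001]
wrist_force: [0.6, 0.3, -1.5]
width: 0.0064
finger_force: 60.5
```

jog_arm --steps '[[[0,0,0],[0,0,0],0.45],[[0,0,0],[0,0,0],0.45],[[0,0,0],[0,0,0],0.45],[[0,0,0],[0,0,0],0.45],[[0,0,0],[0,0,0],0.45],[[0,0,-1.5],[0,0,0],0.45],[[0,0,-3],[0,0,0],0.45],[[0,0,-3],[0,0,0],0.45],[[0,0,-3],[0,0,0],0.45],[[0,0,-3],[0,0,0],0.45],[[-2,0,-3],[0,0,0],0.45],[[-3,0,-2],[0,0,0],0.45]]'

```text
t: 9.28
eef_pos: [0.4673, -0.1777, 0.4173]
ee_rot: [0.003, 0.747, 0.664, 0.003]
wrist_force: [-0.0, 0.1, -0.0]
width: 0.0386
finger_force: 0.0
```

jog_arm --steps '[[[-3,1.5,0],[0,0,0],0.6],[[-3,1.5,0],[0,0,0],0.6],[[-3,1.5,0],[0,0,0],0.6],[[0,0,0],[0,0,0],0.6],[[0,0,0],[0,0,0],0.6]]'

```text
t: 9.7
eef_pos: [0.5013, -0.2753, 0.4121]
ee_rot: [0.0, 0.749, 0.662, 0.001]
wrist_force: [0.5, -0.1, -0.6]
width: 0.051
finger_force: 0.0
```

```bash
python3 - <<'E'
from h import *
from rig import ctrl
to(ctrl,np.array([.4734,-.1285,.229]),down(-.12))
boxfit(ctrl,.078,save="pics/w4.png"); boxfit(ctrl,.078,"top",save="pics/t4.png")
E
```

```text
t 9.7 tcp [ 0.5013 -0.2753  0.4121] w 0.051 F [ 0.5 -0.1 -0.6]
rotvec deg [ 0.09 -0.06 -0.18] shift cm (after turn) [14.24 -4.53 18.31] (present) [14.2  -4.61 18.31]
wrist n 3316 rect [ 528.5 -151.1] [110.  119.7] 83.07 rim z 0.0769 slope x,y [-0.004 -0.01 ]
top n 3145 rect [298.1 629.3] [131.3 190.3] 78.96 rim z 0.0819 slope x,y [0.    0.005]
```

View pics/w4.png

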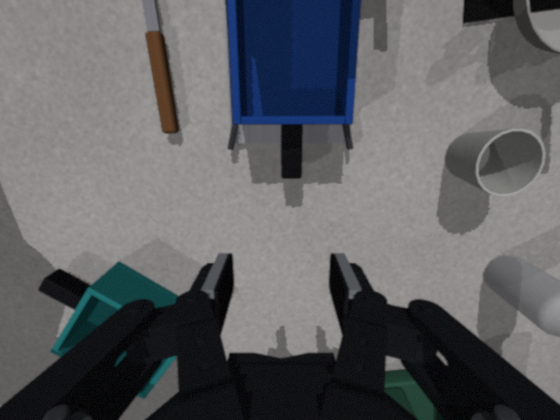

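The box is seated: its rear wall is at row 120 between the flared guide ends, and the tail is at (291,150). Next I'll plan the tail grasp, tilted 15° outward to clear the spout.

```bash
cat >> h.py <<'E'
O=np.array([.549,.0345]);A=-.120
def stw(p): # station -> world
    return np.r_[O+np.array([[np.cos(A),-np.sin(A)],[np.sin(A),np.cos(A)]])@np.array(p[:2]),p[2]]
def tcp_for(grasp,r): return grasp-.155*r.apply([0,0,1])
E
python3 - <<'E'
from h import *
from rig import ctrl
s,q,r0=pose(ctrl); V=ctrl.camera_info("wrist")["view"]; c=-V[:3,:3].T@V[:3,3]
print("cam in tool",r0.inv().apply(c-q).round(3))
r=down(A)*R.from_rotvec([0,np.radians(15),0])
u=np.array([-np.sin(A),np.cos(A),0])
g=np.array([.530,-.136,.036])-.120*u
print(g); to(ctrl,tcp_for(g,r),r); to(ctrl,tcp_for(g+[0,0,.1],r),r)
E
```

```text
cam in tool [ 0.075 -0.     0.031]
[ 0.51563454 -0.25513704  0.036     ]
t 9.8 tcp [ 0.501  -0.2734  0.4134] w 0.0513 F [-0.5 -0.4 -0. ]
rotvec deg [ 0.21 14.97 -0.03] shift cm (after turn) [-7.84  1.23 21.47] (present) [-2.03  1.15 22.77]
t 9.8 tcp [ 0.501  -0.2734  0.4134] w 0.0513 F [-0.5 -0.4 -0. ]
rotvec deg [ 0.21 14.97 -0.03] shift cm (after turn) [-5.26  1.23 11.81] (present) [-2.02  1.19 12.77]
```

```bash
python3 - <<'E'
from h import *
from rig import ctrl
r=down(A)*R.from_rotvec([0,np.radians(25),0])
u=np.array([-np.sin(A),np.cos(A),0])
g=np.array([.530,-.136,.038])-.120*u
print(tcp_for(g,r)); to(ctrl,tcp_for(g,r),r); to(ctrl,tcp_for(g+[0,0,.1],r),r)
E
```

```text
[ 0.50779269 -0.32017179  0.17847771]
t 9.8 tcp [ 0.501  -0.2734  0.4134] w 0.0513 F [-0.5 -0.4 -0. ]
rotvec deg [ 2.100e-01  2.497e+01 -1.000e-02] shift cm (after turn) [-14.06   1.23  19.37] (present) [-4.57  1.15 23.5 ]
t 9.8 tcp [ 0.501  -0.2734  0.4134] w 0.0513 F [-0.5 -0.4 -0. ]
rotvec deg [ 2.100e-01  2.497e+01 -1.000e-02] shift cm (after turn) [-9.83  1.23 10.3 ] (present) [-4.56  1.19 13.5 ]
```

jog_arm --steps '[[[0,0,0],[0.1,6,0],0.6],[[0,0,0],[0.1,6,0],0.6],[[0,0,0],[0,6,0],0.6],[[0,0,0],[0,7,0],0.6],[[-2.46,0.31,2.58],[0,0,0],0.6],[[-2.46,0.31,2.58],[0,0,0],0.6],[[-2.46,0.31,2.58],[0,0,0],0.6],[[-2.46,0.31,2.58],[0,0,0],0.6],[[0,0,0],[0,0,0],0.6],[[0,0,0],[0,0,0],0.6]]'

```text
t: 10.63
eef_pos: [0.5077, -0.3193, 0.2772]
ee_rot: [-0.146, 0.73, 0.647, 0.162]
wrist_force: [0.3, 0.0, 0.0]
width: 0.0509
finger_force: 0.0
```

```bash
python3 - <<'E'
from h import *
from rig import ctrl
r=down(A)*R.from_rotvec([0,np.radians(25),0])
to(ctrl,np.array([ 0.5078,-.3202,.1785]),r)
im,d=ctrl.get_image("wrist");cv2.imwrite("pics/w5.png",im[...,::-1])
E
```

```text
t 10.63 tcp [ 0.5077 -0.3193  0.2772] w 0.0509 F [0.3 0.  0. ]
rotvec deg [-0.16 -0.16 -0.07] shift cm (after turn) [-4.25  0.02  8.9 ] (present) [-4.28  0.05  8.89]
```

View pics/w5.png

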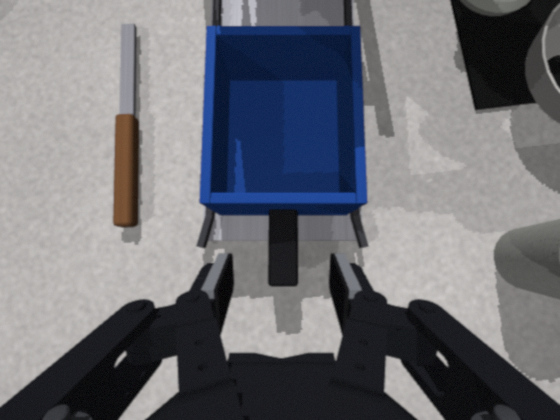

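The tail (columns 270–297, row 250) is centred between the fingers, so I'll descend and close.

jog_arm --steps '[[[-1.05,0,2.2],[0,0,0],0.6],[[-1.05,0,2.2],[0,0,0],0.6],[[-1.05,0,2.2],[0,0,0],0.6],[[-0.7,0,1.5],[0,0,0],0.6],[[-0.4,0,0.8],[0,0,0],0.6],[[0,0,0],[0,0,0],0.6],[[0,0,0],[0,0,0],0],[[0,0,0],[0,0,0],0],[[0,0,0],[0,0,0],0],[[0,0,0],[0,0,0],0],[[0,0,0],[0,0,0],0],[[0,0,0],[0,0,0],0]]'

```text
t: 11.68
eef_pos: [0.5085, -0.3217, 0.1827]
ee_rot: [-0.142, 0.73, 0.648, 0.163]
wrist_force: [0.3, -0.8, 7.6]
width: 0.0231
finger_force: 61.9
```

```bash
python3 - <<'E'
from h import *
from rig import ctrl
r=down(A)*R.from_rotvec([0,np.radians(25),0])
s,q,r0=pose(ctrl); g=q+.155*r0.apply([0,0,1]); print("grasp",g.round(4),s["finger_force"])
to(ctrl,tcp_for(stw([0,-.120,g[2]]),r),r)
E
```

```text
grasp [ 0.5169 -0.257   0.0422] 61.94738745689392
t 11.68 tcp [ 0.5085 -0.3217  0.1827] w 0.0231 F [ 0.3 -0.8  7.6]
rotvec deg [0.23 0.08 0.08] shift cm (after turn) [15.68 -0.24  7.32] (present) [15.69 -0.25  7.3 ]
```

jog_arm --steps '[[[0.6,0,0.28],[0,0,0],0],[[1.2,-0.02,0.56],[0,0,0],0],[[1.2,-0.02,0.56],[0,0,0],0],[[1.2,-0.02,0.56],[0,0,0],0],[[1.2,-0.02,0.56],[0,0,0],0],[[1.2,-0.02,0.56],[0,0,0],0],[[1.2,-0.02,0.56],[0,0,0],0],[[1.2,-0.02,0.56],[0,0,0],0],[[1.2,-0.02,0.56],[0,0,0],0],[[1.2,-0.02,0.56],[0,0,0],0],[[1.2,-0.02,0.56],[0,0,0],0],[[0,0,0],[0,0,0],0]]'

```text
t: 12.68
eef_pos: [0.5235, -0.1819, 0.1826]
ee_rot: [-0.142, 0.73, 0.648, 0.163]
wrist_force: [2.6, 2.3, 4.0]
width: 0.0231
finger_force: 61.5
```

```bash
python3 - <<'E'
from h import *
from rig import ctrl
r=down(A)*R.from_rotvec([0,np.radians(25),0])
s,q,r0=pose(ctrl); g=q+.155*r0.apply([0,0,1]); print("grasp",g.round(4),s["finger_force"])
to(ctrl,tcp_for(stw([0,-.120,g[2]]),r),r)
E
```

```text
grasp [ 0.532  -0.1169  0.0421] 61.47856950759888
t 12.68 tcp [ 0.5235 -0.1819  0.1826] w 0.0231 F [2.6 2.3 4. ]
rotvec deg [0.24 0.01 0.13] shift cm (after turn) [ 2.93 -0.06  1.37] (present) [ 2.93 -0.06  1.37]
```

jog_arm --steps '[[[0.7,0,0.33],[0,0,0],0],[[0.7,0,0.33],[0,0,0],0],[[0.7,0,0.33],[0,0,0],0],[[0.36,0,0.17],[0,0,0],0],[[0,0,0],[0,0,0],0]]'

```text
t: 13.1
eef_pos: [0.5268, -0.1563, 0.1828]
ee_rot: [-0.141, 0.73, 0.648, 0.163]
wrist_force: [1.0, -2.7, 6.4]
width: 0.0228
finger_force: 62.1
```

jog_arm --steps '[[[0.27,0,0.13],[0,0,0],0],[[0.18,0,0.08],[0,0,0],0],[[0,0,0],[0,0,0],0]]'

```text
t: 13.35
eef_pos: [0.5273, -0.1521, 0.1829]
ee_rot: [-0.141, 0.731, 0.648, 0.163]
wrist_force: [0.3, -6.0, 7.4]
width: 0.0227
finger_force: 62.4
```

jog_arm --steps '[[[0.18,0,0.08],[0,0,0],0],[[0.09,0,0.04],[0,0,0],0],[[0,0,0],[0,0,0],0]]'

```text
t: 13.6
eef_pos: [0.5274, -0.1507, 0.1832]
ee_rot: [-0.139, 0.731, 0.648, 0.162]
wrist_force: [-3.2, -13.1, 9.5]
width: 0.023
finger_force: 63.0
```

jog_arm --steps '[[[0.18,0,0.08],[0,0,0],0],[[0.18,0,0.08],[0,0,0],0],[[0,0,0],[0,0,0],0],[[0,0,0],[0,0,0],0]]'

```text
t: 13.93
eef_pos: [0.5273, -0.1496, 0.1836]
ee_rot: [-0.137, 0.733, 0.647, 0.159]
wrist_force: [-8.7, -26.9, 11.0]
width: 0.0231
finger_force: 64.1
```

```bash
python3 - <<'E'
from h import *
from rig import ctrl
s,q,r0=pose(ctrl); g=q+.155*r0.apply([0,0,1]); print("grasp",g.round(4),q,s["wrist_force"])
im,d=ctrl.get_image("top");i=ctrl.camera_info("top");K,V=i["camera_matrix"],i["view"];np.savez("top5.npz",im=im,d=d,K=K,V=V)
print((proj(stw([0,0,.05]),K,V)))
cv2.imwrite("pics/t5.png",cv2.resize(im[150:255,130:345],(800,390),interpolation=cv2.INTER_CUBIC)[...,::-1])
E
```

```text
grasp [ 0.536  -0.0865  0.0423] [ 0.52731405 -0.14960459  0.18364153] [ -8.71390082 -26.87882833  10.98312637]
[[239.74313848 208.2010446 ]]
```

View pics/t5.png

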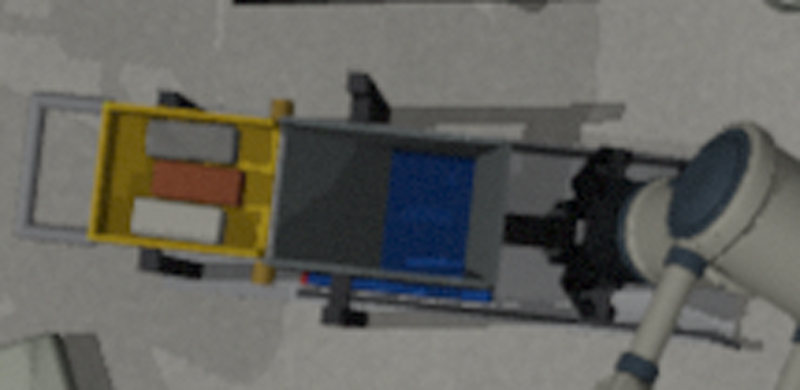

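The box's front edge touches the red stop at (305,280), the stop force is 27 N and the tray is flat, so the box is home. I'll release and withdraw along the tool axis.

jog_arm --steps '[[[-0.3,0,-0.14],[0,0,0],0],[[0,0,0],[0,0,0],0.6],[[0,0,0],[0,0,0],0.6],[[0,0,0],[0,0,0],0.6],[[0,0,0],[0,0,0],0.6],[[0,0,0],[0,0,0],0.6],[[0,0,-1],[0,0,0],0.6],[[0,0,-2.5],[0,0,0],0.6],[[0,0,-4],[0,0,0],0.6],[[0,0,-4],[0,0,0],0.6],[[0,0,-4],[0,0,0],0.6],[[0,0,-4],[0,0,0],0.6]]'

```text
t: 14.98
eef_pos: [0.5164, -0.2299, 0.359]
ee_rot: [-0.143, 0.731, 0.648, 0.162]
wrist_force: [1.0, -0.2, -0.9]
width: 0.0515
finger_force: 0.0
```

jog_arm --steps '[[[0,0,-4],[0,-5,0],0.6],[[0,0,-4],[0,-7,0],0.6],[[0,0,-4],[0,-7,0],0.6],[[0,0,-2],[0,-6,0],0.6],[[0,0,0],[0,0,-7],0.6],[[0,0,0],[0,0,-7],0.45],[[0,0,0],[0,0,-7],0.45],[[0,0,0],[0,0,-7],0.45],[[0,0,0],[0,0,-7],0.45],[[0,0,0],[0,0,-7],0.45],[[0,0,0],[0,0,-7],0.45],[[0,0,0],[0,0,-7],0.45]]'

```text
t: 15.98
eef_pos: [0.5117, -0.2706, 0.4898]
ee_rot: [0.0, 0.347, 0.938, 0.0]
wrist_force: [-0.2, 0.0, -0.3]
width: 0.0385
finger_force: 0.0
```

jog_arm --steps '[[[0,0,0],[0,0,-7],0.45],[[0,0,0],[0,0,-7],0.45],[[0,0,0],[0,0,-7],0.45],[[0,0,0],[0,0,-7],0.45],[[0,0,0],[0,0,-6],0.45],[[0,0,0],[0,0,0],0.45],[[0,0,0],[0,0,0],0.45]]'

```text
t: 16.57
eef_pos: [0.5117, -0.2706, 0.4897]
ee_rot: [0.0, 0.062, 0.998, -0.0]
wrist_force: [0.7, 0.3, -0.5]
width: 0.0383
finger_force: 0.0
```

```bash
python3 - <<'E'
from h import *
from rig import ctrl
im,d=ctrl.get_image("top");i=ctrl.camera_info("top")
np.savez("top6.npz",im=im,d=d,K=i["camera_matrix"],V=i["view"])
P=cloud(d,i["camera_matrix"],i["view"])[d>0]
q=P[:,:2]-O;c,s=np.cos(A),np.sin(A);x=q[:,0]*c+q[:,1]*s;y=-q[:,0]*s+q[:,1]*c;z=P[:,2]
m=(z>.19)&(z<.22)&(np.abs(x)<.035)&(y>.235)&(y<.27)
print("bar",m.sum(),x[m].mean(),y[m].mean(),z[m].mean(),P[m].mean(0))
print(ctrl.observe()["joint_positions"].round(2))
r=down(A+np.pi/2)
to(ctrl,tcp_for(stw([0,.252,.202+.07]),r),r)
E
```

```text
bar 131 0.0001736405695315512 0.252316707935744 0.2060448768367057 [0.57937778 0.28498142 0.20604488]
[-0.55  0.07  1.1   0.    1.97 -1.99]
t 16.62 tcp [ 0.5118 -0.2706  0.4895] w 0.0381 F [-0.5  0.8 -1.2]
rotvec deg [-0.    0.03 -0.23] shift cm (after turn) [-4.000e-02  5.594e+01  6.250e+00] (present) [ 0.18 55.94  6.25]
```

jog_arm --steps '[[[0,2,0],[0,0,0],0.45],[[0,4,0],[0,0,0],0.45],[[0,4,0],[0,0,0],0.45],[[0,4,0],[0,0,0],0.45],[[0,4,0],[0,0,0],0.45],[[0,4,0],[0,0,0],0.45],[[0,4,0],[0,0,0],0.45],[[0,4,0],[0,0,0],0.45],[[0,4,0],[0,0,0],0.45],[[0,4,0],[0,0,0],0.45],[[0,4,0],[0,0,0],0.45],[[0,4,0],[0,0,0],0.45]]'

```text
t: 17.62
eef_pos: [0.5669, 0.188, 0.4895]
ee_rot: [0.0, 0.062, 0.998, 0.0]
wrist_force: [0.1, -1.4, 0.4]
width: 0.0382
finger_force: 0.0
```

jog_arm --steps '[[[0,4,0],[0,0,0],0.45],[[0,4,0],[0,0,0],0.45],[[0,2,0],[0,0,0],0.45],[[0,0,0],[0,0,0],0.45],[[0,0,0],[0,0,0],0.45],[[0,0,0],[0,0,0],0.45]]'

```text
t: 18.12
eef_pos: [0.5793, 0.2846, 0.4893]
ee_rot: [0.0, 0.061, 0.998, -0.0]
wrist_force: [-0.9, -0.4, 0.0]
width: 0.0386
finger_force: 0.0
```

```bash
python3 - <<'E'
from h import *
from rig import ctrl
i=ctrl.camera_info("wrist");im,d=ctrl.get_image("wrist")
P=cloud(d,i["camera_matrix"],i["view"])[d>0]
q=P[:,:2]-O;c,s=np.cos(A),np.sin(A);x=q[:,0]*c+q[:,1]*s;y=-q[:,0]*s+q[:,1]*c;z=P[:,2]
m=(z>.195)&(z<.22)&(np.abs(x)<.035)&(y>.238)&(y<.268)
print("bar",m.sum(),x[m].min(),x[m].max(),np.median(y[m]),np.percentile(z[m],[10,90]),P[m].mean(0),np.polyfit(x[m],y[m],1))
cv2.imwrite("pics/w7.png",im[...,::-1])
r=down(A+np.pi/2)
to(ctrl,tcp_for(stw([0,.252,.202]),r),r)
E
```

```text
bar 961 -0.03499812920954596 0.03496672143994463 0.25130911843815135 [0.20442723 0.20809828] [0.57789678 0.28417269 0.20653846] [-0.00244086  0.25133357]
t 18.17 tcp [0.5793 0.2841 0.4896] w 0.0383 F [-0.3  0.5  0.5]
rotvec deg [-0.01  0.05 -0.17] shift cm (after turn) [ 0.02  0.06 13.26] (present) [ 0.03  0.06 13.26]
```

View pics/w7.png

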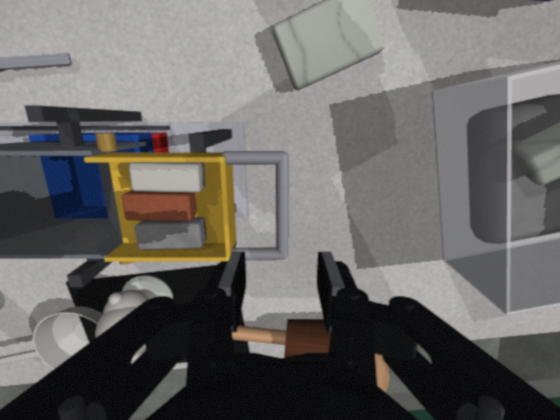

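The bar (column 281, rows 155–255) is centred between the fingers (240 and 325). I'll descend and grip.

jog_arm --steps '[[[0,0,3],[0,0,0],0.45],[[0,0,3],[0,0,0],0.45],[[0,0,3],[0,0,0],0.45],[[0,0,2],[0,0,0],0.45],[[0,0,1.3],[0,0,0],0.45],[[0,0,0.9],[0,0,0],0.45],[[0,0,0],[0,0,0],0.45]]'

```text
t: 18.75
eef_pos: [0.5793, 0.2843, 0.3558]
ee_rot: [-0.001, 0.061, 0.998, -0.001]
wrist_force: [0.0, 0.2, -0.8]
width: 0.0385
finger_force: 0.0
```

jog_arm --steps '[[[0,0,0],[0,0,0],0],[[0,0,0],[0,0,0],0],[[0,0,0],[0,0,0],0],[[0,0,0],[0,0,0],0],[[0,0,0],[0,0,0],0],[[0,0,0],[0,0,0],0]]'

```text
t: 19.25
eef_pos: [0.5794, 0.285, 0.3597]
ee_rot: [0.002, 0.06, 0.998, 0.0]
wrist_force: [-0.1, -2.3, 6.3]
width: 0.0098
finger_force: 58.7
```

```bash
python3 - <<'E'
from h import *
from rig import ctrl
s,q,r0=pose(ctrl); print(q,s["wrist_force"],s["finger_force"],s["width"])
# chords along the circle, vertical tool: tool y=station y, tool -z = up
L=np.hypot(165,22);a0=np.arctan2(22,165)
th=np.arange(0,.85,.05);Y=L*np.cos(a0+th)/10;Z=L*np.sin(a0+th)/10
for t,dy,dz in zip(th[1:],np.diff(Y),np.diff(Z)): print(round(t,2),round(dy,2),round(-dz,2))
E
```

```text
[0.5794033  0.28499562 0.35969476] [-0.13354104 -2.27288671  6.30045933] 58.73522937297821 0.009849224942359064
0.05 -0.13 -0.82
0.1 -0.17 -0.81
0.15 -0.21 -0.8
0.2 -0.25 -0.79
0.25 -0.29 -0.78
0.3 -0.33 -0.76
0.35 -0.37 -0.75
0.4 -0.4 -0.73
0.45 -0.44 -0.71
0.5 -0.48 -0.68
0.55 -0.51 -0.66
0.6 -0.54 -0.63
0.65 -0.57 -0.6
0.7 -0.6 -0.58
0.75 -0.63 -0.54
0.8 -0.66 -0.51
```

jog_arm --steps '[[[0,-0.13,-0.82],[0,0,0],0],[[0,-0.17,-0.81],[0,0,0],0],[[0,-0.21,-0.8],[0,0,0],0],[[0,-0.25,-0.79],[0,0,0],0],[[0,-0.29,-0.78],[0,0,0],0],[[0,-0.33,-0.76],[0,0,0],0],[[0,0,0],[0,0,0],0]]'

```text
t: 19.83
eef_pos: [0.5778, 0.2718, 0.4068]
ee_rot: [0.002, 0.06, 0.998, 0.001]
wrist_force: [4.0, 3.9, -1.2]
width: 0.0097
finger_force: 58.7
```

jog_arm --steps '[[[0,-0.37,-0.75],[0,0,0],0],[[0,-0.4,-0.73],[0,0,0],0],[[0,-0.44,-0.71],[0,0,0],0],[[0,-0.48,-0.68],[0,0,0],0],[[0,-0.51,-0.66],[0,0,0],0],[[0,-0.54,-0.63],[0,0,0],0],[[0,0,0],[0,0,0],0]]'

```text
t: 20.42
eef_pos: [0.5741, 0.2453, 0.4498]
ee_rot: [0.003, 0.059, 0.998, 0.003]
wrist_force: [4.7, 9.0, 3.9]
width: 0.0096
finger_force: 59.1
```

jog_arm --steps '[[[0,-0.57,-0.6],[0,0,0],0],[[0,-0.6,-0.58],[0,0,0],0],[[0,-0.63,-0.54],[0,0,0],0],[[0,0,0],[0,0,0],0],[[0,0,0],[0,0,0],0],[[0,0,0],[0,0,0],0],[[0,0,0],[0,0,0],0],[[0,0,0],[0,0,0],0]]'

```text
t: 21.08
eef_pos: [0.5718, 0.2284, 0.4672]
ee_rot: [0.004, 0.059, 0.998, 0.004]
wrist_force: [6.6, 9.0, 9.7]
width: 0.0096
finger_force: 59.5
```

```bash
python3 - <<'E'
from h import *
from rig import ctrl
ims=[]
for n,(a,b,c,d_) in {"top":(140,260,120,345),"scene":(180,330,190,350)}.items():
    im,d=ctrl.get_image(n); i=ctrl.camera_info(n);np.savez(n+"8.npz",im=im,d=d,K=i["camera_matrix"],V=i["view"])
    ims.append(cv2.resize(im[a:b,c:d_],(560,290),interpolation=cv2.INTER_CUBIC))
cv2.imwrite("pics/l8.png",np.vstack(ims)[...,::-1])
E
```

```text
(no output)
```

View pics/l8.png

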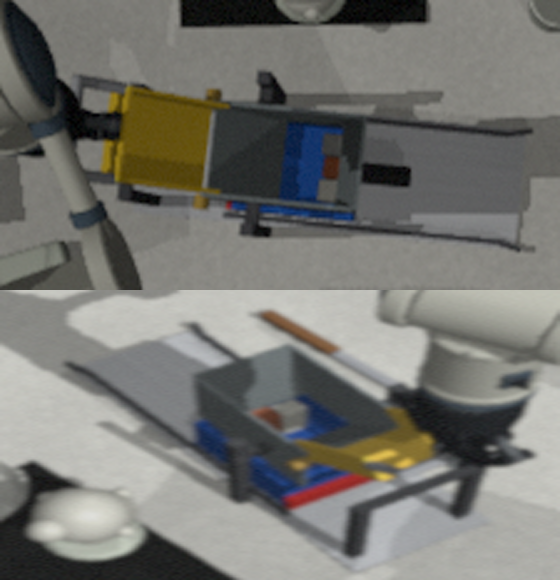

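The tray is empty at (165,140), and the grey, red and white stones are in the box at (330,145–185). I'll lower the tray along the reverse arc.

jog_arm --steps '[[[0,0.63,0.54],[0,0,0],0],[[0,0.6,0.58],[0,0,0],0],[[0,0.57,0.6],[0,0,0],0],[[0,0.54,0.63],[0,0,0],0],[[0,0.51,0.66],[0,0,0],0],[[0,0.48,0.68],[0,0,0],0],[[0,0.44,0.71],[0,0,0],0],[[0,0.4,0.73],[0,0,0],0],[[0,0.37,0.75],[0,0,0],0],[[0,0,0],[0,0,0],0]]'

```text
t: 22.02
eef_pos: [0.578, 0.2731, 0.4041]
ee_rot: [0.001, 0.059, 0.998, 0.001]
wrist_force: [6.0, 6.1, 2.1]
width: 0.0096
finger_force: 61.7
```

jog_arm --steps '[[[0,0.33,0.76],[0,0,0],0],[[0,0.29,0.78],[0,0,0],0],[[0,0.25,0.79],[0,0,0],0],[[0,0.21,0.8],[0,0,0],0],[[0,0.17,0.81],[0,0,0],0],[[0,0.13,0.4],[0,0,0],0],[[0,0,0],[0,0,0],0],[[0,0,0],[0,0,0],0]]'

```text
t: 22.68
eef_pos: [0.5797, 0.2851, 0.3605]
ee_rot: [0.001, 0.061, 0.998, -0.0]
wrist_force: [5.2, 0.4, -0.0]
width: 0.0097
finger_force: 63.8
```

jog_arm --steps '[[[0,0,0],[0,0,0],0.45],[[0,0,0],[0,0,0],0.45],[[0,0,0],[0,0,0],0.45],[[0,0,0],[0,0,0],0.45],[[0,0,0],[0,0,0],0.45],[[0,0,-1],[0,0,0],0.45],[[0,0,-2],[0,0,0],0.45],[[0,0,-3],[0,0,0],0.45],[[0,0,-3],[0,0,0],0.45],[[0,0,-3],[0,0,0],0.45]]'

```text
t: 23.52
eef_pos: [0.5788, 0.2851, 0.4835]
ee_rot: [0.0, 0.06, 0.998, 0.0]
wrist_force: [1.3, 0.1, 1.0]
width: 0.0384
finger_force: 0.0
```

jog_arm --steps '[[[0,4,0],[0,0,0],0.45],[[0,4,0],[0,0,0],0.45],[[0,0,0],[0,0,0],0.45],[[0,0,0],[0,0,0],0.45]]'

```text
t: 23.85
eef_pos: [0.5891, 0.3669, 0.4795]
ee_rot: [-0.001, 0.059, 0.998, -0.001]
wrist_force: [0.3, 0.0, 0.7]
width: 0.038
finger_force: 0.0
```

```bash
python3 - <<'E'
from h import *
from rig import ctrl
np.set_printoptions(precision=4,suppress=True)
im,d=ctrl.get_image("top");i=ctrl.camera_info("top");K,V=i["camera_matrix"],i["view"]
Pi=cloud(d,K,V);c,s=np.cos(A),np.sin(A);q=Pi[...,:2]-O
x=q[...,0]*c+q[...,1]*s;y=-q[...,0]*s+q[...,1]*c;z=Pi[...,2];h=cv2.cvtColor(im,cv2.COLOR_RGB2HSV)
m=(np.abs(x)<.05)&(y>-.078)&(y<.07)&(d>0)&(z>.0)&(z<.085)&~((h[...,0]>100)&(h[...,0]<130)&(h[...,1]>100))
print("stones in box",m.sum(),"z pct",np.percentile(z[m],[5,50,95,99]),"y",y[m].min(),y[m].max())
b=(z>.18)&(z<.3)&(np.abs(x)<.035)&(y>.2)&(y<.27);b2=b&(y>.238);print("bar z",b2.sum(),z[b2].mean(),y[b2].mean())
cv2.imwrite("pics/end.png",np.vstack([cv2.resize(im[140:260,120:345],(560,298),interpolation=cv2.INTER_CUBIC),cv2.resize(ctrl.get_image("scene")[0][180:330,190:350],(560,298),interpolation=cv2.INTER_CUBIC)])[...,::-1])
E
```

```text
stones in box 276 z pct [0.0057 0.0755 0.0821 0.0842] y -0.07788383998134168 0.0221696113695104
bar z 132 0.2060417170846424 0.2523051104362403
```

View pics/end.png

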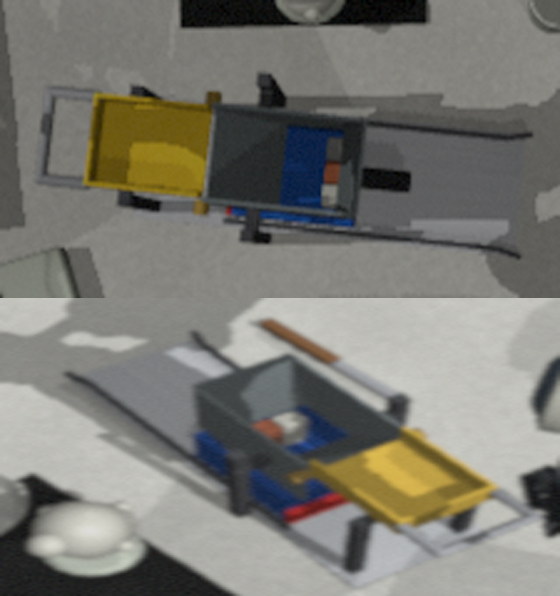

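```bash
python3 - <<'E'
from h import *
from rig import ctrl
np.set_printoptions(precision=3,suppress=True)
for n in("top","scene"):
    im,d=ctrl.get_image(n);i=ctrl.camera_info(n);P=cloud(d,i["camera_matrix"],i["view"])
    c,s=np.cos(A),np.sin(A);q=P[...,:2]-O;x=q[...,0]*c+q[...,1]*s;y=-q[...,0]*s+q[...,1]*c;z=P[...,2];h=cv2.cvtColor(im,cv2.COLOR_RGB2HSV)
    box=(np.abs(x)<.06)&(np.abs(y)<.085)&(d>0)&(z<.12)
    for k,m in {"red":(h[...,0]<14)&(h[...,1]>90),"white":(h[...,1]<50)&(h[...,2]>135),"grey":(h[...,1]<50)&(h[...,2]>60)&(h[...,2]<125)&(y>-.07)&(x>.01)}.items():
        m=m&box
        if m.sum()>3: print(n,k,m.sum(),"x",np.percentile(x[m],[5,95]),"y",np.percentile(y[m],[5,95]),"z",np.percentile(z[m],[5,50,95]))
    b=(h[...,0]>105)&(h[...,0]<125)&(h[...,1]>120)&(np.abs(x)<.08)&(np.abs(y)<.1)&(d>0)&(z>.07)&(z<.086)
    print("box rim y",np.percentile(y[b],[1,99]),"x",np.percentile(x[b],[1,99]))
    t=(h[...,2]<45)&(np.abs(x)<.02)&(y<-.085)&(y>-.17)&(d>0)&(z>.035)&(z<.06);print("tail",t.sum(),y[t].min() if t.any() else 0)
E
```

```text
top red 49 x [-0.012  0.011] y [-0.046 -0.032] z [0.057 0.078 0.084]
top grey 7 x [0.027 0.035] y [-0.046 -0.041] z [0.075 0.079 0.084]
box rim y [-0.068  0.068] x [-0.059 -0.053]
tail 120 -0.12934915898523827
scene red 110 x [-0.004  0.055] y [-0.045  0.084] z [0.012 0.037 0.081]
scene white 53 x [-0.028  0.036] y [-0.049  0.084] z [0.002 0.075 0.079]
scene grey 95 x [0.012 0.056] y [-0.065  0.077] z [0.091 0.108 0.117]
box rim y [-0.063  0.074] x [-0.049  0.064]
tail 0 0
```

```bash
python3 -c "
from rig import ctrl
print(ctrl.hand_in())"
```

```text
the job is handed in; nothing more can be done
None
```

The job is handed in after about 24 s of robot time. The box is home against the stop and all three stones are in it, standing on end, with their centres well below the rim. The tray is flat and let go, and the robot touched none of the bystanders.

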